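Swing the tray round and stack it, don't nest it

TASK

First turn the bottom tray round on its banding wheel until its orange end stands over the blue tab on the wheel's foot. Then set the tray with the black handle squarely on top of it, facing the opposite way (orange end over the grey end), so that its feet rest on the bottom tray's ledges and it stacks level instead of nesting down onto the cups. Set it down gently without tipping it, let go, and leave the cups, saucers and knife around where they are.

Things in the scene. Friction and masses are not known exactly. Their poses are not given: they have to be found in the camera images.
- stand: fixed foot of the bench banding wheel: dark steel disc 140 across; origin at the centre of its underside, on the bench, on the wheel's vertical axis. A blue tab (36 wide, 20 high, outer face 127 from the axis) sticks out along its own -x, towards the robot give or take 20 degrees
- bottom_tray: grey stack-nest tray, 192 long (x), 140 wide (y), 70 high, its -x end wall orange. Fixed on the wheel's head (disc 156 across just below it): only turns, either way, about the vertical axis through its origin (centre of its underside, 50 above the bench); friction, 0.12 N m, keeps it where left. Rim 120 above the bench. Starts with orange end away from the blue tab, give or take 70 degrees
- bottom_orange_end (a point): middle of the bottom tray's orange end, 95 from the tray's origin along its -x, 65 above its underside. Inside the tray stand two fixed white cups, upside down, 72 across, tops 48 above the tray's underside
- bottom_ledge (a point): a point on one of the bottom tray's ledges (tray frame x 70, y 60, z 64). Both long walls carry a flat ledge from y 54 to 67, bounded outside by a lip (y 67 to 70, z 61 to 70: a good place for closed fingers to push) and cut by two open pockets at x -87 to -55 and 25 to 55
- top_tray: loose tray of the same shape and size, 0.4 to 0.65 kg, orange end wall at its own -x, with small white pieces and a black handle. Origin: centre of its underside, on the bench; z up. Starts with orange end away from the robot, give or take 30 degrees. Each long side has two feet at the underside (x -82 to -58 and 28 to 52, out to y 62 either side)
- handle (a point): centre of the top tray's fixed handle bar, 125 above the middle of its underside, over the centre of mass: bar 110 long along the tray's x, 16 wide in y, 14 high, on two posts 50 either side
- top_orange_end (a point): middle of the top tray's orange end, 95 from its origin along its -x, 65 above its underside. With this end over the bottom tray's grey end the feet land on the ledges, underside 64 above the other's, with about 5 of play each way; turned the same way as the bottom tray, the feet drop through the pockets and it nests onto the cups
- cup_a: bystander: white bisque cup upside down, 86 across, 105 high; origin centre of its underside
- cup_b: bystander: white bisque cup upside down, 86 across, 105 high; origin centre of its underside
- saucers: bystander: stack of white saucers, 124 across, 37 high; origin centre of its underside
- fettling_knife: bystander: small knife lying on the bench, orange round handle and steel blade, 128 long along its x, 18 high; origin on the bench near its middle

How it is judged (in metres and radians):
On the way:
1. the bottom tray's orange end stands over the blue tab while the other tray is not yet on or over it (x of bottom_orange_end in the frame of stand below -0.06 m and y of bottom_orange_end in the frame of stand between -0.018 and 0.018 m and horizontal distance between top_tray and bottom_tray above 0.15 m), for 0.2 s.
At the end, for the whole second after the job is handed in: The bottom tray's orange end is over the blue tab (its middle within 18 mm sideways of the tab's centre line); the handled tray stands on the bottom tray's ledges, orange end opposite, centred within 9 mm each way, underside 61 to 67 mm above the other's, level within 0.04 rad, at rest and released (x of bottom_orange_end in the frame of stand below -0.06 m and y of bottom_orange_end in the frame of stand between -0.018 and 0.018 m and x of top_tray in the frame of bottom_tray between -0.009 and 0.009 m and y of top_tray in the frame of bottom_tray between -0.009 and 0.009 m and z of top_tray in the frame of bottom_tray between 0.061 and 0.067 m and x of top_orange_end in the frame of bottom_tray above 0.08 m and angle between top_tray's own z axis and vertical below 0.04 rad and linear speed of top_tray below 0.02 m/s and angular speed of bottom_tray below 0.1 rad/s); the robot touches nothing.
It fails at once if the top tray sinks into the bottom tray, onto its cups (underside less than 52 mm above the other's) (horizontal distance between top_tray and bottom_tray below 0.1 m and z of top_tray in the frame of bottom_tray below 0.052 m).
It fails at once if the top tray is tipped by more than 20 degrees (angle between top_tray's own z axis and vertical above 0.35 rad).
It fails at once if the top tray is dropped or slammed onto the bottom tray (faster than 0.45 m/s just above it, a fall of about 10 mm) (horizontal distance between top_tray and bottom_tray below 0.1 m and z of top_tray in the frame of bottom_tray below 0.09 m and linear speed of top_tray above 0.45 m/s).
It fails at once if a bystander (cups, saucers, knife) is moved by more than 15 mm (distance of any of cup_a, cup_b, saucers, fettling_knife from where it was at the start of the episode above 0.015 m).
It also fails if it takes over 70 s, if anything falls off the work surface, if the arm or the gripper's body presses on something with over 40 N, if the wrist force passes 120 N, or if a joint passes its speed limit or range.

ROBOT

A 6-joint arm with a two-finger parallel gripper is mounted at the origin on the work surface. World frame = base frame: x ahead of the robot, y to its left, z up, the work surface at z = 0. Lengths are in m, angles in degrees, forces in N, time in s.
With the tool pointing down it reaches from about 0.4 to 0.825 m from the base axis. Payload 7 kg.
Tool frame: the origin (TCP) lies at the very end of the fingers, on their centre line; the grasp point (between the pads) lies 19 mm behind it (r.grip_depth is the distance from the TCP to the grasp point, in m); z points along the fingers, y is the line along which they close (so a half turn about z gives the same grasp; the last joint's range is limited). The gripper opens to 88 mm and grips with 3 to 60 N. Pads are 19 mm wide; open, the fingers measure 130 mm over their backs; the gripper's body (78 mm by 193 mm) begins 47 mm behind the grasp point.
Start: joints at [-49.612, 20.546, 0.682, 0, -70.136, -16.507], TCP at [0.273, -0.617, 0.227] pointing down, gripper open.
Joint ranges: [-176.03, 176.03], [-82.01, 121.73], [-58.28, 71.71], [-173.87, 95.51], [-174.79, -0.11], [-173.66, 173.66]. Speed limits (degrees/s): [136.94, 136.94, 172.46, 180, 180, 180].

INTERFACE

Orientations are given as [roll, pitch, yaw] about the fixed x, y, z axes, in that order (R = Rz(yaw) Ry(pitch) Rx(roll)).
In Python, from plant import r gives the robot as it stands.
- The arm moves only by the tool play_rows, never from a script. Its argument "rows" is a list that holds one entry, the list of rows, each a list of 5 numbers: the closure, from 0 (fully open) to 1 (shut), then the shift along the tool's x, y, z each as a share of 0.5 m, from -1 to 1, then the turn about the tool's z as a share of 1.5 rad, from -1 to 1. A call has exactly 8 rows; each row is the pose to reach, as a shift and turn from the pose commanded when the call began, along the tool's axes at that moment; what a row does not reach only later rows make up. A row lasts 1/12 s, in which the tool goes at most 41.7 mm and 7.16 degrees, less where a joint would pass 70% of its speed; a pose out of reach is approached as far as the arm can. A call with a number of a shift or a turn outside -1 to 1 is refused whole. A call with a gripper value outside its range is refused whole. The fingers move at their own pace and stop on an object; "squeeze" is the grip in N (left out, the last holds). Time passes only in rows, so rows that repeat a pose let the fingers close, or fill a call up. It gives the time, the measured TCP pose, the force, the opening and the grip force at its end, in the units of the state.
- r.get_state(): the state, without advancing time (a new reading comes with each control period).
- r.capture(name): name is "side" or "top" or "wrist"; returns the picture (480x640x3 uint8, red, green, blue); there is no depth.
- r.camera_info(name): a dict with "fovy" (degrees; the focal length in pixels is half the picture's height over the tangent of half this angle, whatever the lens; pixels are square), "cx", "cy" (the principal point, pixels), "pose" (4x4, takes a point from camera to world coordinates). Camera axes: x right, y down, z forward; pixel columns grow to the right and rows downward; lengths in m; the calibration is good to about 2 mm. A picture is of the moment at which its call begins: read the wrist's pose just before it. camera_info takes no time and is no camera call; for the wrist camera it gives the pose at the moment of the call.
- r.close_job(): hands the job in; it is judged then, once.
The state is a dict: "time_s": time; "joints": joint angles; "qd": joint speeds; "joint_torque": joint torques, N m; "tcp_pos": TCP position; "eef_rot": TCP orientation; "contact_force": force on the tool from outside, world axes, zero at the start; "moment": the same for the moment, N m; "gripper_width": finger opening in m; "gripper_force": force on a finger pad.
Only numpy, scipy, OpenCV 4.12 (cv2) and the standard library are available. Lean on these libraries where they do the work, as an engineer would, in place of code of your own. Each camera call takes 0.05 s, during which the arm holds its last target. There are 200 camera calls.

## Working session

There is one attempt and no reset: what is moved stays moved. The work goes in short steps, Python scripts to look and compute and a tool call to move; the robot and the scene stay as the last step left them, time stands still between calls to the robot, and variables do not carry over. Pictures are saved under pics/ and viewed, at most 10 in all, crops included, and the job is handed in when it is done.

Besides the shell and the picture viewer there is one more tool, called after "Call:" as name(argument=value, ...), one argument or row to a line, values as JSON. play_rows: Moves the arm, as the interface text tells. Its arguments: {"type":"object","properties":{"rows":{"type":"array","items":{"type":"array","items":{"type":"array","items":{"type":"number"}}}},"squeeze":{"type":"number"}},"required":["rows"]}

```bash
ls; mkdir -p pics
python3 - <<'E'
from plant import r
import cv2
s=r.get_state();print(s['time_s'],s['tcp_pos'],s['eef_rot'],s['gripper_width'])
for n in("top","side"):
    cv2.imwrite(f"pics/{n}0.png",r.capture(n)[:,:,::-1]); c=r.camera_info(n);print(n,c)
E
```

```text
pics
0.0 [ 0.27304197 -0.61677358  0.22561287] [ 1.79904226e+02 -8.85895833e-03 -1.56124266e+02] 0.08756615909567231
top {'fovy': 57.54842134384971, 'cx': 316.8772715861087, 'cy': 237.00458515291066, 'pose': array([[-0.01102596, -0.99341912,  0.11400385,  0.49624477],
       [-0.99977396,  0.01302494,  0.01680428, -0.01102381],
       [-0.01817858, -0.11379279, -0.99333818,  0.9884897 ],
       [ 0.        ,  0.        ,  0.        ,  1.        ]])}
side {'fovy': 50.68687017161798, 'cx': 315.278972293072, 'cy': 242.00070219814413, 'pose': array([[-0.86497222, -0.34412077,  0.36524505,  0.12052802],
       [-0.50181827,  0.5949121 , -0.62789968,  0.84222834],
       [-0.00121538, -0.72640243, -0.68726853,  1.0227913 ],
       [ 0.        ,  0.        ,  0.        ,  1.        ]])}
```

View pics/top0.png

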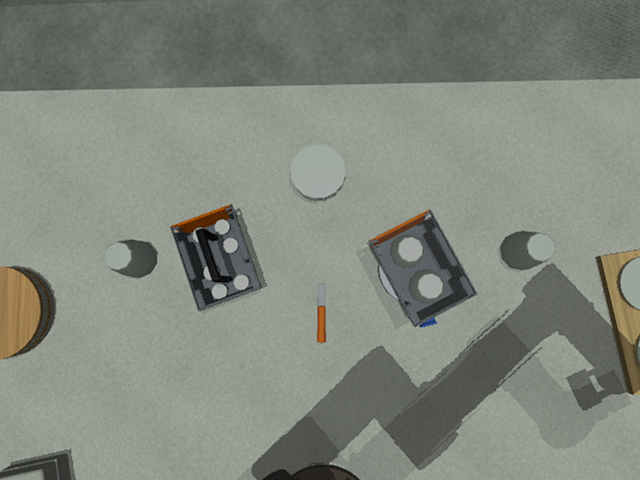

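View pics/side0.png

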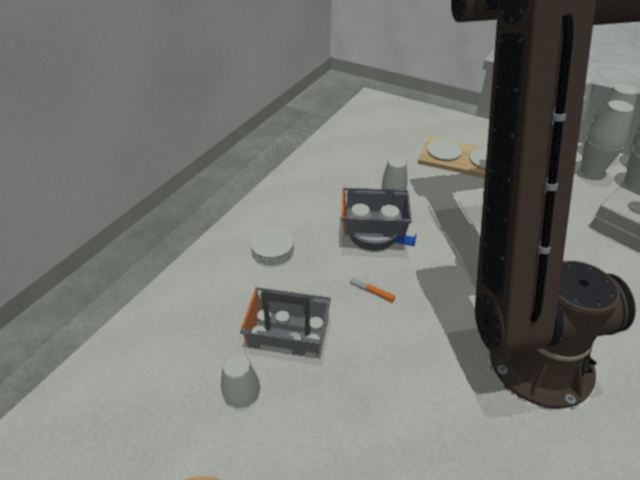

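The top view shows the handled tray at about (215,258), with its orange end up at (200,218). The bottom tray is at (422,268), orange end at (400,225), and the blue tab at (428,322). The knife is at (321,313), the saucers at (318,171), and the cups at (120,255) and (540,247). The side view agrees with this layout.

```bash
cat > h.py <<'E'
import numpy as np,cv2
from plant import r
def ray(c,u,v,z,pose=None):
    f=240/np.tan(np.radians(c['fovy']/2)); P=c['pose'] if pose is None else pose
    d=P[:3,:3]@np.array([(u-c['cx'])/f,(v-c['cy'])/f,1]); o=P[:3,3]
    return (o+d*(z-o[2])/d[2])[:2]
def masks(im):
    h=cv2.cvtColor(im,cv2.COLOR_RGB2HSV)
    return dict(orange=cv2.inRange(h,(3,150,60),(20,255,255)),blue=cv2.inRange(h,(105,130,50),(130,255,255)),black=cv2.inRange(h,(0,0,0),(179,255,28)))
def blobs(m,a=15):
    n,l,s,c=cv2.connectedComponentsWithStats(m); return [(s[i][:4].tolist(),int(s[i][4]),c[i].round(1).tolist(),(l==i).astype(np.uint8)) for i in range(1,n) if s[i][4]>=a]
E
python3 - <<'E'
from h import *
im=cv2.imread('pics/top0.png')[:,:,::-1].copy(); c=r.camera_info('top')
for k,m in masks(im).items():
    for b in blobs(m):
        if b[2][1]<400: print(k,b[:3],ray(c,*b[2],0.02).round(3), cv2.boxPoints(cv2.minAreaRect(cv2.findNonZero(b[3]))).round(0).tolist())
a=[cv2.resize(im[y:y+125,x:x+115],None,fx=3.4,fy=3.4,interpolation=cv2.INTER_CUBIC) for x,y in((160,200),(365,205))]
cv2.imwrite('pics/crop.png',np.hstack(a)[:,:,::-1])
E
```

```text
orange ([171, 205, 59, 28], 597, [203.4, 219.9]) [0.65 0.26] [[171.0, 226.0], [229.0, 205.0], [233.0, 216.0], [175.0, 238.0]]
orange ([371, 210, 58, 36], 371, [399.3, 228.4]) [ 0.624 -0.179] [[371.0, 239.0], [428.0, 210.0], [431.0, 216.0], [374.0, 246.0]]
orange ([317, 306, 9, 37], 264, [321.0, 324.4]) [ 0.415 -0.002] [[317.0, 306.0], [325.0, 306.0], [325.0, 342.0], [317.0, 342.0]]
blue ([421, 318, 16, 9], 71, [428.7, 322.3]) [ 0.418 -0.236] [[420.0, 321.0], [435.0, 317.0], [436.0, 323.0], [421.0, 327.0]]
black ([196, 229, 37, 53], 461, [210.5, 254.1]) [0.572 0.243] [[195.0, 231.0], [213.0, 225.0], [232.0, 280.0], [214.0, 286.0]]
```

View pics/crop.png

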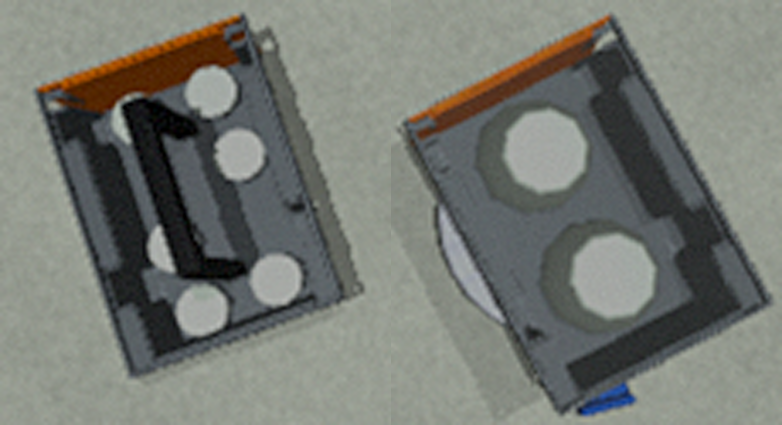

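The crop shows the rim corners of both trays clearly. Four corners each, plus the blue tab's outer edge at about (585–633, 412–398).

Run:
```python
from h import *
c=r.camera_info('top')
def tray(P,z,ox,oy):
    w=[ray(c,p[0]/3.4+ox-.35,p[1]/3.4+oy-.35,z) for p in P]; w=np.array(w)
    print('corners',w.round(4).tolist()); L=[np.linalg.norm(w[i]-w[i-1]) for i in range(4)]
    d=(w[2]+w[3]-w[0]-w[1]); print('sides',np.round(L,4),'centre',w.mean(0).round(4),'yaw of +x',np.degrees(np.arctan2(d[1],d[0])).round(2)); return w.mean(0)
tray([(38,91),(243,14),(340,298),(132,376)],.07,160,200)
o=tray([(12,122),(219,16),(377,298),(171,411)],.12,365,205)
for q in [(585,412),(633,398),(609,405)]:
    for z in(.0,.02):
        p=ray(c,(q[0]-391)/3.4+365-.35,q[1]/3.4+205-.35,z)-o;print('tab',z,p.round(3),np.hypot(*p).round(4),np.degrees(np.arctan2(p[1],p[0])).round(1))
# handle top ends
for q in [(137,103),(188,268)]: print('handle',ray(c,q[0]/3.4+160,q[1]/3.4+200,.132).round(4))
im=cv2.imread('pics/side0.png')[:,:,::-1].copy(); cs=r.camera_info('side')
for b in blobs(masks(im)['blue']):
    k=b[3]; pts=cv2.boxPoints(cv2.minAreaRect(cv2.findNonZero(k)));print(b[:3],pts.round(1).tolist(),[(ray(cs,*b[2],z)-o).round(3).tolist() for z in (.01,.02)])
for n,q in dict(cupa=(119,256),cupb=(540,247)).items(): print(n,ray(c,*q,.105).round(3))
print('sauc',ray(c,318,171,.037).round(3))
```

```text
corners [[0.6285, 0.3161], [0.6757, 0.1874], [0.4973, 0.1255], [0.4511, 0.2532]]
sides [0.1882 0.137  0.1889 0.1358] centre [0.5632 0.2206] yaw of +x -160.67
corners [[0.5875, -0.0986], [0.6488, -0.222], [0.4828, -0.306], [0.4199, -0.1854]]
sides [0.1888 0.1378 0.186  0.136 ] centre [ 0.5347 -0.203 ] yaw of +x -152.88
tab 0.0 [-0.126 -0.021] 0.128 -170.4
tab 0.02 [-0.124 -0.017] 0.1256 -172.2
tab 0.0 [-0.118 -0.053] 0.1289 -155.7
tab 0.02 [-0.116 -0.048] 0.1254 -157.5
tab 0.0 [-0.122 -0.037] 0.1274 -163.0
tab 0.02 [-0.12  -0.033] 0.1245 -164.8
handle [0.611  0.2349]
handle [0.5147 0.2035]
([395, 235, 21, 10], 152, [405.0, 239.5]) [[394.70001220703125, 243.0], [395.29998779296875, 234.5], [415.1000061035156, 236.0], [414.3999938964844, 244.5]] [[-0.098, -0.021], [-0.101, -0.01]]
cupa [0.564 0.408]
cupb [ 0.572 -0.445]
sauc [0.754 0.001]
```

```bash
cat >> h.py <<'E'
def plan(W):
    """W: rows (closure,x,y,z,yaw deg) world -> shares from present pose"""
    s=r.get_state(); p=np.array(s['tcp_pos']); y0=s['eef_rot'][2]; a=np.radians(y0)
    R=np.array([[np.cos(a),np.sin(a),0],[np.sin(a),-np.cos(a),0],[0,0,-1]])
    out=[]
    for w in W:
        d=R.T@(np.array(w[1:4])-p)/.5; t=-(((w[4]-y0+180)%360)-180)/np.degrees(1.5)
        out.append([w[0]]+[round(float(v),3) for v in (*d,t)])
    print(s['time_s'],p.round(4),np.round(s['eef_rot'],2),'J6',np.round(s['joints'][5],1)); print(out)
BO=np.array([.5347,-.203]); BY=-152.9
def tw(x,y,phi=0,o=BO,yaw=BY):
    a=np.radians(yaw+phi); return o+np.array([x*np.cos(a)-y*np.sin(a),x*np.sin(a)+y*np.cos(a)])
E
python3 -c "
from h import *
a=tw(.07,-.106);print(a);plan([(1,*a,.226,BY)]*1+[(1,*a,.097,BY)])"
```

```text
[ 0.42409734 -0.14052559]
0.1 [ 0.273  -0.6168  0.2257] [ 1.7991e+02 -1.0000e-02 -1.5613e+02] J6 -16.5
[[1, -0.662, 0.749, -0.001, -0.038], [1, -0.662, 0.749, 0.257, -0.038]]
```

Call:
play_rows(
  rows=[
    [[1,-0.662,0.749,0,-0.038],[1,-0.662,0.749,0,-0.038],[1,-0.662,0.749,0,-0.038],[1,-0.662,0.749,0,-0.038],[1,-0.662,0.749,0,-0.038],[1,-0.662,0.749,0,-0.038],[1,-0.662,0.749,0,-0.038],[1,-0.662,0.749,0,-0.038]],
  ],
)

```text
time_s: 0.77
tcp_pos: [0.3739, -0.2975, 0.2264]
eef_rot: [180.0, 0.0, -152.9]
contact_force: [1.2, 0.1, 0.2]
gripper_width: 0.0395
gripper_force: 0.0
```

```bash
python3 -c "
from h import *
a=tw(.07,-.106);plan([(1,*a,.226,BY)]*1+[(1,*a,.097,BY)])"
```

```text
0.7667 [ 0.3739 -0.2975  0.2264] [ 179.99    0.   -152.87] J6 -48.0
[[1, -0.233, 0.234, 0.001, 0.0], [1, -0.233, 0.234, 0.259, 0.0]]
```

Call:
play_rows(
  rows=[
    [[1,-0.233,0.234,0,0],[1,-0.233,0.234,0,0],[1,-0.233,0.234,0,0],[1,-0.233,0.234,0,0],[1,-0.233,0.234,0.07,0],[1,-0.233,0.234,0.15,0],[1,-0.233,0.234,0.22,0],[1,-0.233,0.234,0.258,0]],
  ],
)

```text
time_s: 1.43
tcp_pos: [0.4219, -0.1416, 0.0941]
eef_rot: [179.9, -0.2, -152.8]
contact_force: [-0.1, 0.5, -0.1]
gripper_width: 0.0005
gripper_force: 0.0
```

```bash
python3 -c "
from h import *
print(r.get_state()['joints'].round(1) if hasattr(r.get_state()['joints'],'round') else r.get_state()['joints'])
W=[(1,*tw(.07,-.098),.097,BY),(1,*tw(.07,-.093),.097,BY)]
W+=[(1,*tw(.07,-.091,p),.097,BY+p) for p in (6,13,20,27,34,41)]
plan(W)"
```

```text
[  6.9   6.8 -37.5  -0.1 -45.9 -69.7]
1.4333 [ 0.4219 -0.1416  0.0941] [ 179.87   -0.2  -152.82] J6 -69.7
[[1, -0.005, -0.016, -0.006, 0.001], [1, -0.005, -0.026, -0.006, 0.001], [1, 0.013, -0.046, -0.006, -0.069], [1, 0.033, -0.066, -0.006, -0.15], [1, 0.049, -0.089, -0.006, -0.232], [1, 0.063, -0.114, -0.006, -0.313], [1, 0.073, -0.139, -0.006, -0.395], [1, 0.08, -0.167, -0.006, -0.476]]
```

Call:
play_rows(
  rows=[
    [[1,-0.005,-0.016,-0.006,0],[1,-0.005,-0.026,-0.006,0],[1,0.013,-0.046,-0.006,-0.07],[1,0.033,-0.066,-0.006,-0.15],[1,0.049,-0.089,-0.006,-0.232],[1,0.063,-0.114,-0.006,-0.313],[1,0.073,-0.139,-0.006,-0.395],[1,0.08,-0.167,-0.006,-0.476]],
  ],
)

```text
time_s: 2.1
tcp_pos: [0.4274, -0.2362, 0.1027]
eef_rot: [-179.9, 0.0, -111.6]
contact_force: [-1.2, 2.1, -0.6]
gripper_width: 0.0001
gripper_force: 0.7
```

```bash
python3 -c "
from h import *
cv2.imwrite('pics/top1.png',r.capture('top')[:,:,::-1])
plan([(1,*tw(.07,-.091,p),.097,BY+p) for p in range(48,98,7)])"
```

```text
2.15 [ 0.4289 -0.2378  0.1029] [-179.8     0.   -110.95] J6 -15.1
[[1, 0.018, -0.007, 0.012, -0.07], [1, 0.037, -0.027, 0.012, -0.152], [1, 0.053, -0.05, 0.012, -0.233], [1, 0.067, -0.074, 0.012, -0.315], [1, 0.077, -0.1, 0.012, -0.396], [1, 0.084, -0.127, 0.012, -0.478], [1, 0.088, -0.155, 0.012, -0.559], [1, 0.089, -0.183, 0.012, -0.641]]
```

View pics/top1.png

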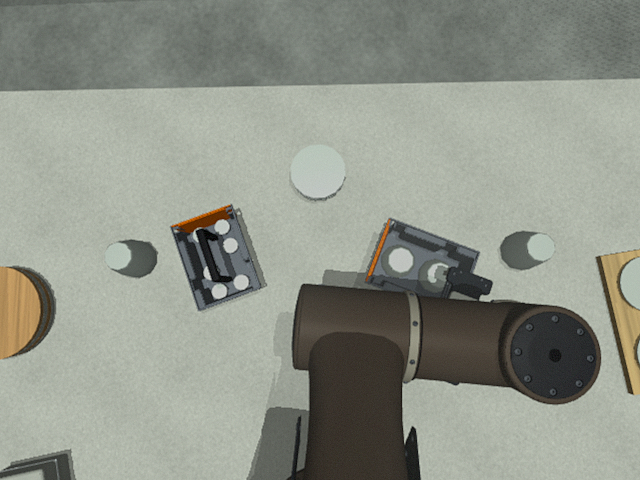

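The tray is turning as intended: its orange end is now on the left at about (380,250), with the fingers at the near right side around (470,285). I'll continue the arc.

Call:
play_rows(
  rows=[
    [[1,0.018,-0.007,0.003,-0.07],[1,0.037,-0.027,0.004,-0.152],[1,0.053,-0.05,0.004,-0.233],[1,0.067,-0.074,0.004,-0.315],[1,0.077,-0.1,0.004,-0.396],[1,0.084,-0.127,0.004,-0.478],[1,0.088,-0.155,0.004,-0.559],[1,0.089,-0.183,0.004,-0.641]],
  ],
)

```text
time_s: 2.82
tcp_pos: [0.4958, -0.312, 0.1006]
eef_rot: [-180.0, -0.1, -56.7]
contact_force: [-0.7, -0.4, -0.1]
gripper_width: 0.0003
gripper_force: 0.5
```

```bash
python3 -c "
from h import *
plan([(1,*tw(.07,-.091,p),.1,BY+p) for p in range(104,154,7)])"
```

```text
2.8167 [ 0.4958 -0.312   0.1006] [-1.7997e+02 -9.0000e-02 -5.6700e+01] J6 46.3
[[1, 0.024, -0.024, 0.001, -0.091], [1, 0.042, -0.045, 0.001, -0.172], [1, 0.058, -0.068, 0.001, -0.254], [1, 0.071, -0.093, 0.001, -0.335], [1, 0.081, -0.119, 0.001, -0.417], [1, 0.087, -0.146, 0.001, -0.498], [1, 0.09, -0.174, 0.001, -0.579], [1, 0.089, -0.202, 0.001, -0.661]]
```

Call:
play_rows(
  rows=[
    [[1,0.024,-0.024,0,-0.085],[1,0.042,-0.045,0,-0.165],[1,0.058,-0.068,0,-0.248],[1,0.071,-0.093,0,-0.33],[1,0.081,-0.119,0,-0.41],[1,0.087,-0.146,0,-0.492],[1,0.09,-0.174,0,-0.573],[1,0.089,-0.202,0,-0.655]],
  ],
)

```text
time_s: 3.48
tcp_pos: [0.6055, -0.2935, 0.1009]
eef_rot: [179.9, -0.1, -0.4]
contact_force: [-1.0, -0.8, -0.2]
gripper_width: 0.0002
gripper_force: 0.6
```

```bash
python3 -c "
from h import *
im=r.capture('top');cv2.imwrite('pics/top2.png',im[:,:,::-1]);c=r.camera_info('top')
for k in('orange','blue'):
  for b in blobs(masks(im)[k],8): print(k,b[:3],(ray(c,*b[2],.115)-BO).round(3))
plan([(1,*tw(.07,-.091,p),.1,BY+p) for p in (158,162,166,168,168)]+[(1,*tw(.07,-.11,168),.1,BY+168)])"
```

```text
orange ([171, 205, 59, 28], 597, [203.3, 219.9]) [0.1   0.437]
orange ([317, 306, 9, 36], 263, [321.0, 324.3]) [-0.111  0.201]
3.5333 [ 0.6075 -0.2921  0.1009] [179.92  -0.2    0.22] J6 99.3
[[1, 0.01, -0.009, 0.002, -0.057], [1, 0.021, -0.021, 0.002, -0.103], [1, 0.032, -0.033, 0.002, -0.15], [1, 0.037, -0.039, 0.002, -0.173], [1, 0.037, -0.039, 0.002, -0.173], [1, 0.047, -0.002, 0.002, -0.173]]
```

View pics/top2.png

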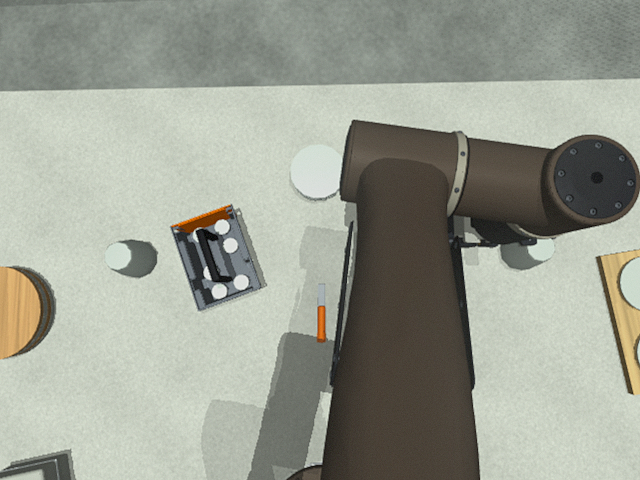

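The arm hides the tray in this view. I'll finish the push, back off, and look again.

Call:
play_rows(
  rows=[
    [[1,0.01,-0.009,0,-0.057],[1,0.021,-0.021,0,-0.103],[1,0.032,-0.033,0,-0.15],[1,0.035,-0.037,0,-0.165],[1,0.035,-0.037,0,-0.165],[1,0.04,-0.01,0,-0.165],[1,0.05,0.01,-0.08,-0.165],[1,0.05,0.01,-0.16,-0.165]],
  ],
)

```text
time_s: 4.2
tcp_pos: [0.627, -0.2993, 0.1771]
eef_rot: [-179.9, 0.3, 13.4]
contact_force: [1.6, 0.1, 0.5]
gripper_width: 0.0004
gripper_force: 0.0
```

```bash
python3 -c "
from h import *
plan([(1,.535,.05,.24,17)])"
```

```text
4.2 [ 0.627  -0.2993  0.1771] [-179.86    0.32   13.37] J6 112.9
[[1, -0.018, -0.722, -0.126, -0.042]]
```

Call:
play_rows(
  rows=[
    [[1,-0.018,-0.05,-0.12,-0.042],[0.5,-0.018,-0.722,-0.126,-0.042],[0,-0.018,-0.722,-0.126,-0.042],[0,-0.018,-0.722,-0.126,-0.042],[0,-0.018,-0.722,-0.126,-0.042],[0,-0.018,-0.722,-0.126,-0.042],[0,-0.018,-0.722,-0.126,-0.042],[0,-0.018,-0.722,-0.126,-0.042]],
  ],
)

```text
time_s: 4.87
tcp_pos: [0.5475, -0.0006, 0.2385]
eef_rot: [-180.0, -0.0, 17.0]
contact_force: [0.5, 0.5, 0.9]
gripper_width: 0.0412
gripper_force: 0.0
```

```bash
python3 -c "
from h import *
plan([(0,.563,.2205,.24,18.5)])"
```

```text
4.8667 [ 0.5475 -0.0006  0.2385] [-1.7999e+02 -3.0000e-02  1.7010e+01] J6 86.6
[[0, 0.159, -0.414, -0.003, -0.017]]
```

Call:
play_rows(
  rows=[
    [[0,0.155,-0.41,0,-0.017],[0,0.155,-0.41,0,-0.017],[0,0.155,-0.41,0,-0.017],[0,0.155,-0.41,0,-0.017],[0,0.155,-0.41,0,-0.017],[0,0.155,-0.41,0,-0.017],[0,0.155,-0.41,0,-0.017],[0,0.155,-0.41,0,-0.017]],
  ],
)

```text
time_s: 5.53
tcp_pos: [0.5616, 0.2173, 0.2376]
eef_rot: [180.0, 0.0, 18.6]
contact_force: [0.1, -0.3, -0.0]
gripper_width: 0.0871
gripper_force: 0.0
```

Run:
```python
from h import *
s=r.get_state();print(s['time_s'],s['tcp_pos'],s['eef_rot'])
t=r.capture('top');cw=r.camera_info('wrist');w=r.capture('wrist');np.savez('cw.npz',**cw)
cv2.imwrite('pics/top3.png',t[:,:,::-1]);cv2.imwrite('pics/w3.png',w[:,:,::-1]);print(cw)
a=cv2.resize(t[205:345,360:490],(560,600),interpolation=cv2.INTER_CUBIC)
cv2.imwrite('pics/c3.png',a[:,:,::-1])
cv2.imwrite('pics/c3.png',np.hstack([cv2.resize(a,(420,450)),cv2.resize(w,(380,285)) if 0 else cv2.copyMakeBorder(cv2.resize(w,(380,285)),0,165,0,0,cv2.BORDER_CONSTANT)])[:,:,::-1])
```

```text
5.5333 [0.56164366 0.21730391 0.23761619] [1.79989280e+02 4.24252115e-02 1.86309244e+01]
{'fovy': 69.74310622680565, 'cx': 317.87007829462084, 'cy': 245.69962607499357, 'pose': array([[ 3.18395175e-01, -9.13061179e-01, -2.54840727e-01,
         6.31953355e-01],
       [-9.47958075e-01, -3.06671532e-01, -8.56040817e-02,
         2.39915040e-01],
       [ 9.36754967e-06,  2.68834252e-01, -9.63186454e-01,
         3.96079364e-01],
       [ 0.00000000e+00,  0.00000000e+00,  0.00000000e+00,
         1.00000000e+00]])}
```

View pics/c3.png

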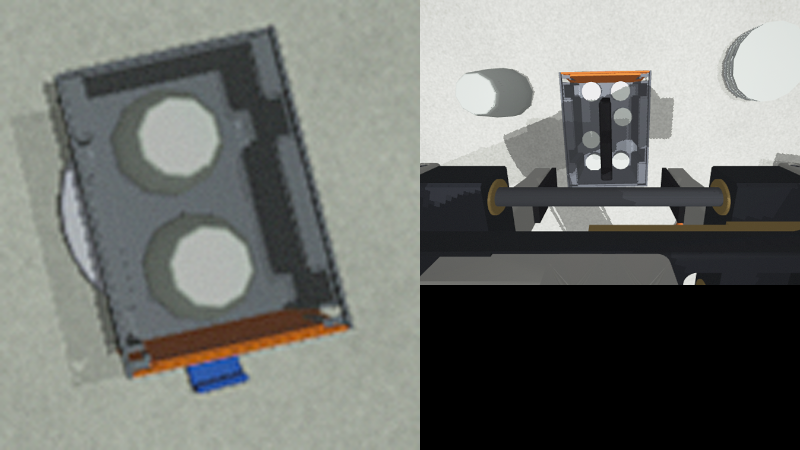

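The bottom tray's orange end now lies just above the blue tab: in the crop the orange rim runs (130,376)–(352,326) and the tab is at about (217,375). The wrist view on the right shows the handled tray, with its handle bar at about (606,140). Next I'll measure both.

Run:
```python
from h import *
c=r.camera_info('top');k=420/130
T=lambda q,z:ray(c,q[0]/k+360-.35,q[1]/k+205-.35,z)
w=np.array([T(q,.12) for q in [(352,326),(130,376),(55,75),(270,27)]])
d=w[2]+w[3]-w[0]-w[1];o=w.mean(0);print('bottom',o.round(4),'yaw+x',np.degrees(np.arctan2(d[1],d[0])).round(2),[np.linalg.norm(w[i]-w[i-1]).round(4) for i in range(4)])
t=cv2.imread('pics/top3.png')[:,:,::-1].copy();m=masks(t)
for b in blobs(m['blue'],8):
    print(b[:3])
    for O in (o,BO):
        for z in(.01,.02): p=ray(c,*b[2],z)-O;print(z,p.round(4),np.hypot(*p).round(3),np.degrees(np.arctan2(p[1],p[0])).round(1))
for q in [(196,391),(247,379)]:
    p=T(q,0)-o;print('edge',p.round(4),np.hypot(*p).round(4),np.degrees(np.arctan2(p[1],p[0])).round(1))
im=cv2.imread('pics/w3.png')[:,:,::-1].copy();cw=np.load('cw.npz')
g=cv2.cvtColor(im,cv2.COLOR_RGB2GRAY)
for th in(20,30,40):
    for b in blobs((g[:270,270:360]<th).astype(np.uint8),300)[:3]:
        pts=cv2.findNonZero(b[3]).reshape(-1,2)+[270,0];R=cv2.minAreaRect(pts.astype(np.float32));bx=cv2.boxPoints(R);print(th,b[:3],R)
mm=blobs(masks(im)['orange'][:250],200)
for b in mm:
    R=cv2.boxPoints(cv2.minAreaRect(cv2.findNonZero(b[3])));print('or',b[:2],R.round(1).tolist(),[ray(cw,*q,.07).round(4).tolist() for q in R])
cv2.imwrite('pics/w3c.png',cv2.resize(im[100:320,210:410],(720,600) if 0 else None,fx=2.7,fy=2.7,interpolation=cv2.INTER_CUBIC)[:,:,::-1])
```

```text
bottom [ 0.535  -0.2034] yaw+x 12.52 [np.float64(0.1883), np.float64(0.1377), np.float64(0.1883), np.float64(0.1367)]
([418, 316, 19, 11], 132, [426.7, 321.0])
0.01 [-0.1152 -0.0301] 0.119 -165.3
0.02 [-0.1144 -0.0279] 0.118 -166.3
0.01 [-0.1149 -0.0306] 0.119 -165.1
0.02 [-0.1141 -0.0283] 0.118 -166.1
edge [-0.126  -0.0179] 0.1273 -171.9
edge [-0.1183 -0.0531] 0.1296 -155.8
30 ([32, 165, 21, 105], 999, [42.3, 223.3]) ((312.04034423828125, 217.05804443359375), (104.25447082519531, 19.211994171142578), 88.87670135498047)
40 ([32, 165, 21, 105], 1986, [42.2, 217.1]) ((311.9674377441406, 217.04220581054688), (104.23551940917969, 19.497289657592773), 89.04515838623047)
or ([237, 119, 150, 21], 2210) [[237.0, 121.5], [386.0, 118.5], [386.29998779296875, 136.89999389648438], [237.3000030517578, 139.8000030517578]] [[0.6319, 0.3161], [0.6765, 0.1909], [0.6621, 0.1848], [0.6168, 0.3118]]
```

View pics/w3c.png

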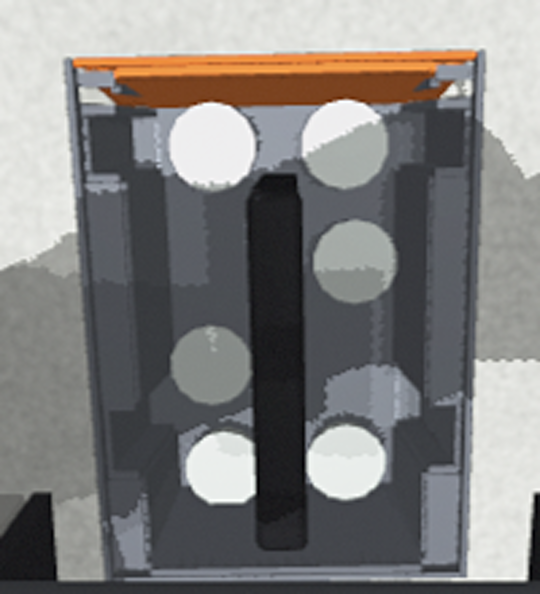

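The bar's top face spans roughly (249–301, 195) to (258–307, 530) in this crop.

Run:
```python
from h import *
cw=np.load('cw.npz')
T=lambda q,z:ray(cw,q[0]/2.7+210-.3,q[1]/2.7+100-.3,z)
f,n=(T((249,195),.132)+T((301,195),.132))/2,(T((258,525),.132)+T((307,525),.132))/2
print(f,n,(f+n)/2,np.linalg.norm(f-n),np.degrees(np.arctan2(*(f-n)[::-1])),np.linalg.norm(T((249,195),.132)-T((301,195),.132)))
R=np.array([T(q,.07) for q in[(66,60),(484,50),(465,577),(107,580)]]);d=R[0]+R[1]-R[2]-R[3]
print(R.round(4).tolist(),R.mean(0),np.degrees(np.arctan2(d[1],d[0])),[np.linalg.norm(R[i]-R[i-1]).round(4) for i in range(4)])
plan([(0,.563,.2195,.113,18.8)])
```

```text
[0.61511592 0.23926386] [0.5216408  0.20595601] [0.56837836 0.22260993] 0.09923210482299692 19.61243323100176 0.014467209220337037
[[0.6307, 0.3184], [0.6776, 0.1884], [0.4976, 0.1245], [0.4525, 0.2549]] [0.56459083 0.22155815] 19.579331658669844 [np.float64(0.1892), np.float64(0.1382), np.float64(0.1911), np.float64(0.138)]
5.6333 [0.5617 0.2161 0.2379] [1.800e+02 1.000e-02 1.857e+01] J6 68.9
[[0, 0.005, -0.006, 0.25, -0.003]]
```

```bash
python3 -c "
from h import *
plan([(0,.564,.2212,.107,19.4)])"
```

```text
5.6333 [0.5617 0.2161 0.2379] [1.800e+02 1.000e-02 1.857e+01] J6 68.9
[[0, 0.008, -0.008, 0.262, -0.01]]
```

Call:
play_rows(
  rows=[
    [[0,0.008,-0.008,0.02,-0.01],[0,0.008,-0.008,0.08,-0.01],[0,0.008,-0.008,0.14,-0.01],[0,0.008,-0.008,0.2,-0.01],[0,0.008,-0.008,0.24,-0.01],[0,0.008,-0.008,0.262,-0.01],[0.5,0.008,-0.008,0.262,-0.01],[1,0.008,-0.008,0.262,-0.01]],
  ],
  squeeze=30,
)

```text
time_s: 6.3
tcp_pos: [0.5646, 0.222, 0.1068]
eef_rot: [180.0, 0.0, 19.5]
contact_force: [0.3, 0.7, 1.2]
gripper_width: 0.0792
gripper_force: 0.0
```

Call:
play_rows(
  rows=[
    [[1,0,0,0,0],[1,0,0,0,0],[1,0,0,0,0],[1,0,0,0,0],[1,0,0,0,0],[1,0,0,0,0],[1,0,0,0,0],[1,0,0,0,0]],
  ],
  squeeze=35,
)

```text
time_s: 6.97
tcp_pos: [0.5642, 0.2225, 0.1067]
eef_rot: [-180.0, -0.0, 19.6]
contact_force: [0.1, 0.5, -0.2]
gripper_width: 0.0267
gripper_force: 0.0
```

Call:
play_rows(
  rows=[
    [[1,0,0,0,0],[1,0,0,0,0],[1,0,0,0,0],[1,0,0,0,0],[1,0,0,-0.01,0],[1,0,0,-0.03,0],[1,0,0,-0.06,0],[1,0,0,-0.1,0]],
  ],
  squeeze=35,
)

```text
time_s: 7.63
tcp_pos: [0.5631, 0.222, 0.1562]
eef_rot: [180.0, 0.2, 19.5]
contact_force: [0.2, 0.7, -4.4]
gripper_width: 0.0157
gripper_force: 35.0
```

Call:
play_rows(
  rows=[
    [[1,0,0,-0.04,0],[1,0,0,-0.08,0],[1,0,0,-0.12,0],[1,0,0,-0.16,0],[1,0,0,-0.19,0],[1,0,0,-0.2,0],[1,0,0,-0.2,0],[1,0,0,-0.2,0]],
  ],
)

```text
time_s: 8.3
tcp_pos: [0.5636, 0.2224, 0.2561]
eef_rot: [-180.0, 0.0, 19.5]
contact_force: [-0.2, 0.7, -5.1]
gripper_width: 0.0157
gripper_force: 35.0
```

Run:
```python
from h import *
cw=r.camera_info('wrist');w=r.capture('wrist');cv2.imwrite('pics/w4.png',w[:,:,::-1]);np.savez('cw4.npz',**cw)
s=r.get_state();print(s['time_s'],s['tcp_pos'],s['eef_rot'],s['gripper_width'],s['contact_force'])
cv2.imwrite('pics/w4c.png',cv2.resize(w[100:320,210:410],None,fx=2.7,fy=2.7,interpolation=cv2.INTER_CUBIC)[:,:,::-1])
```

```text
8.35 [0.56341979 0.22222415 0.25543321] [-1.79997869e+02  1.12149479e-01  1.95382108e+01] 0.015785067877411966 [-0.65644271  0.02393271 -4.229289  ]
```

View pics/w4c.png

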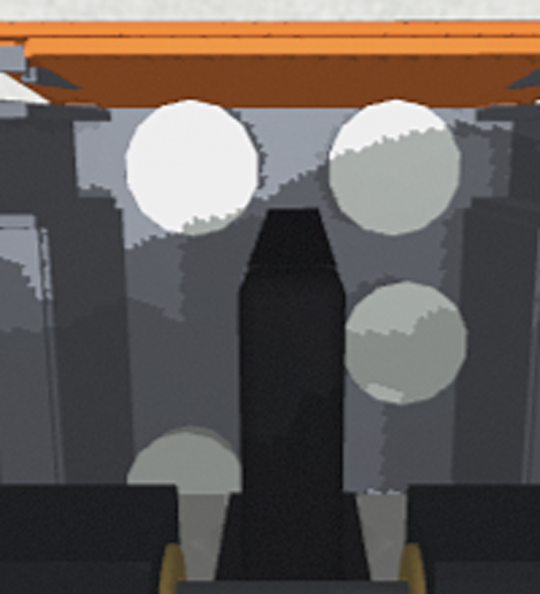

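The tray hangs level, with the bar straight between the pads. I'll measure the offset between tray and tool from the orange wall's outer rim edge.

Run:
```python
from h import *
cw=np.load('cw4.npz');im=cv2.imread('pics/w4.png')[:,:,::-1].copy()
m=masks(im)['orange'];b=max(blobs(m,200),key=lambda b:b[1]);k=b[3];print(b[:3])
tcp=np.array([.5634,.2222]);a=np.radians(19.54);ux=np.array([np.cos(a),np.sin(a)]);uy=np.array([-ux[1],ux[0]])
us=np.arange(b[0][0]+6,b[0][0]+b[0][2]-6,8);P=[]
for u in us:
    v=np.flatnonzero(k[:,u])[0]; P.append(ray(cw,u,v-.0,.2187)-tcp)
P=np.array(P);X,Y=P@ux,P@uy;f=np.polyfit(Y,X,1);print('outer edge x',np.polyval(f,0),'tilt deg',np.degrees(f[0]),'y range',Y.min(),Y.max())
rim=[ray(cw,u,np.flatnonzero(k[:,u])[0]+2,.2187)-tcp for u in(b[0][0],b[0][0]+b[0][2]-1)];print([(q@ux,q@uy) for q in rim])
bo=tw(0,0);print(r.get_state()['joints'])
```

```text
([192, 108, 253, 32], 6147, [318.7, 122.2])
outer edge x 0.09534916979815797 tilt deg -0.2506307432176966 y range -0.06390696396500882 0.06352178122626141
[(np.float64(0.09413775872107295), np.float64(0.06680823918073724)), (np.float64(0.09406177780026015), np.float64(-0.06723634131547125))]
[ 3.99603962e+01  1.31623585e+01 -5.84427076e+00 -4.34739345e-02
 -7.10977329e+01  6.95919335e+01]
```

```bash
python3 -c "
from h import *
plan([(1,.535,-.2032,.265,12.6)])"
```

```text
8.35 [0.5634 0.2222 0.2554] [-1.800e+02  1.100e-01  1.954e+01] J6 69.6
[[1, -0.338, 0.783, -0.019, 0.081]]
```

Call:
play_rows(
  rows=[
    [[1,-0.009,0.02,-0.02,0.002],[1,-0.026,0.06,-0.02,0.006],[1,-0.051,0.12,-0.02,0.013],[1,-0.077,0.18,-0.02,0.02],[1,-0.103,0.24,-0.02,0.026],[1,-0.129,0.3,-0.02,0.032],[1,-0.151,0.35,-0.02,0.038],[1,-0.168,0.39,-0.02,0.042]],
  ],
)

```text
time_s: 9.02
tcp_pos: [0.5491, 0.0081, 0.2661]
eef_rot: [180.0, 0.1, 15.9]
contact_force: [0.3, 0.5, -4.7]
gripper_width: 0.0159
gripper_force: 35.0
```

```bash
python3 -c "
from h import *
print(r.get_state()['gripper_width'],r.get_state()['contact_force'])
plan([(1,.535,-.2032,.265,12.6)])"
```

```text
0.015917481197220806 [ 0.32263416  0.52356618 -4.71982894]
9.0167 [0.5491 0.0081 0.2661] [1.7999e+02 1.1000e-01 1.5860e+01] J6 84.6
[[1, -0.143, 0.399, 0.002, 0.038]]
```

Call:
play_rows(
  rows=[
    [[1,-0.014,0.04,0,0.004],[1,-0.036,0.1,0,0.01],[1,-0.061,0.17,0,0.016],[1,-0.086,0.24,0,0.023],[1,-0.107,0.3,0,0.029],[1,-0.125,0.35,0,0.034],[1,-0.138,0.385,0,0.037],[1,-0.143,0.399,0,0.038]],
  ],
)

```text
time_s: 9.68
tcp_pos: [0.535, -0.2035, 0.2657]
eef_rot: [-180.0, 0.1, 12.5]
contact_force: [0.6, 1.7, -4.9]
gripper_width: 0.0158
gripper_force: 35.0
```

Run:
```python
from h import *
plan([(1,.535,-.2032,.232,12.6)])
t=r.capture('side');w=r.capture('wrist')
a=cv2.resize(t[160:270,310:440],(650,550),interpolation=cv2.INTER_CUBIC)
cv2.imwrite('pics/s5.png',a[:,:,::-1])
```

```text
9.6833 [ 0.535  -0.2035  0.2657] [-1.7998e+02  1.4000e-01  1.2520e+01] J6 103.8
[[1, 0.0, -0.001, 0.067, -0.001]]
```

View pics/s5.png

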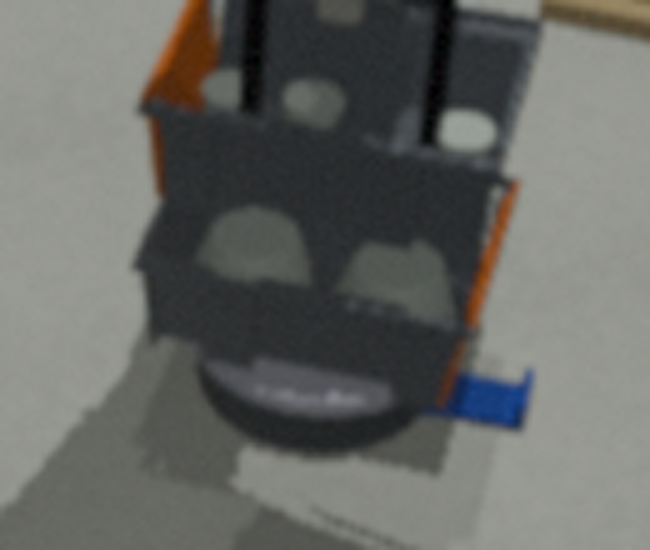

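The upper tray hangs above the bottom one with the orange ends opposite. Its near rim corners are at (145,105) and (510,185), and the lower tray's are at (137,262) and (475,328).

Run:
```python
from h import *
c=r.camera_info('side');T=lambda q,z:ray(c,q[0]/5+310-.4,q[1]/5+160-.4,z)
a=np.radians(12.5);U=np.array([[np.cos(a),np.sin(a)],[-np.sin(a),np.cos(a)]])
for A,z in(([(145,105),(510,185)],.229),([(137,262),(475,328)],.12)):
    p=[T(q,z) for q in A];print([(U@(q-[.535,-.2032])).round(4).tolist() for q in p],np.linalg.norm(p[0]-p[1]).round(4))
plan([(1,.535,-.2032,.225,12.6)])
```

```text
[[0.0891, 0.0701], [-0.1043, 0.0795]] 0.1936
[[0.0908, 0.0681], [-0.0973, 0.0664]] 0.1881
9.7833 [ 0.5354 -0.2022  0.2658] [-1.7997e+02  1.0000e-01  1.2540e+01] J6 103.7
[[1, -0.001, 0.002, 0.082, -0.001]]
```

Call:
play_rows(
  rows=[
    [[1,-0.001,0.001,0.01,0],[1,-0.001,0.001,0.025,0],[1,-0.001,0.001,0.04,0],[1,-0.001,0.001,0.055,0],[1,-0.001,0.001,0.065,0],[1,-0.001,0.001,0.072,0],[1,-0.001,0.001,0.077,0],[1,-0.001,0.001,0.08,0]],
  ],
)

```text
time_s: 10.45
tcp_pos: [0.536, -0.2013, 0.2263]
eef_rot: [-180.0, 0.0, 12.7]
contact_force: [1.0, 0.8, -3.6]
gripper_width: 0.0158
gripper_force: 35.0
```

Call:
play_rows(
  rows=[
    [[1,0,0,0.002,0],[1,0,0,0.004,0],[1,0,0,0.006,0],[1,0,0,0.007,0],[1,0,0,0.008,0],[1,0,0,0.009,0],[1,0,0,0.01,0],[1,0,0,0.01,0]],
  ],
)

```text
time_s: 11.12
tcp_pos: [0.5359, -0.2015, 0.2216]
eef_rot: [-180.0, 0.0, 12.7]
contact_force: [-0.3, 0.5, -5.3]
gripper_width: 0.0156
gripper_force: 35.0
```

Call:
play_rows(
  rows=[
    [[1,-0.001,0.001,0,0],[1,-0.002,0.003,0,0],[1,-0.002,0.003,0.001,0],[1,-0.002,0.003,0.002,0],[1,-0.002,0.003,0.003,0],[1,-0.002,0.003,0.003,0],[1,-0.002,0.003,0.003,0],[1,-0.002,0.003,0.003,0]],
  ],
)

```text
time_s: 11.78
tcp_pos: [0.5354, -0.2033, 0.2205]
eef_rot: [180.0, -0.0, 12.7]
contact_force: [-0.6, -0.4, -1.9]
gripper_width: 0.016
gripper_force: 35.0
```

Call:
play_rows(
  rows=[
    [[1,0,0,0.001,0],[1,0,0,0.002,0],[1,0,0,0.002,0],[1,0,0,0.002,0],[1,0,0,0.002,0],[1,0,0,0.002,0],[1,0,0,0.002,0],[1,0,0,0.002,0]],
  ],
)

```text
time_s: 12.45
tcp_pos: [0.5355, -0.2034, 0.2204]
eef_rot: [179.9, -0.1, 12.7]
contact_force: [-3.2, -0.3, 5.4]
gripper_width: 0.0156
gripper_force: 35.0
```

Call:
play_rows(
  rows=[
    [[0.8,0,0,0,0],[0.6,0,0,0,0],[0.5,0,0,0,0],[0.5,0,0,0,0],[0.5,0,0,0,0],[0.5,0,0,0,0],[0.5,0,0,0,0],[0.5,0,0,0,0]],
  ],
)

```text
time_s: 13.12
tcp_pos: [0.5353, -0.2031, 0.2191]
eef_rot: [-180.0, 0.0, 12.7]
contact_force: [0.7, -0.1, -0.0]
gripper_width: 0.0436
gripper_force: 0.0
```

Call:
play_rows(
  rows=[
    [[0.5,0,0,-0.02,0],[0.5,0,0,-0.06,0],[0.5,0,0,-0.12,0],[0.5,0,0,-0.17,0],[0.5,0,-0.08,-0.17,0],[0.5,0,-0.16,-0.17,0],[0.5,0,-0.24,-0.17,0],[0.5,0,-0.32,-0.17,0]],
  ],
)

```text
time_s: 13.78
tcp_pos: [0.4996, -0.0459, 0.3052]
eef_rot: [180.0, -0.1, 12.6]
contact_force: [1.3, 1.3, -0.2]
gripper_width: 0.0438
gripper_force: 0.0
```

Call:
play_rows(
  rows=[
    [[0.5,0,-0.08,0,0],[0.5,0,-0.16,0,0],[0.5,0,-0.24,0,0],[0.5,0,-0.32,0,0],[0.5,0,-0.4,0,0],[0.5,0,-0.44,0,0],[0.5,0,-0.44,0,0],[0.5,0,-0.44,0,0]],
  ],
)

```text
time_s: 14.45
tcp_pos: [0.4517, 0.1687, 0.3049]
eef_rot: [-180.0, -0.0, 12.8]
contact_force: [0.7, -1.0, -0.3]
gripper_width: 0.0437
gripper_force: 0.0
```

Run:
```python
from h import *
s=r.get_state();print(s['time_s'],s['tcp_pos'],s['contact_force'],s['gripper_width'])
t=r.capture('top');q=r.capture('side');cv2.imwrite('pics/top6.png',t[:,:,::-1]);cv2.imwrite('pics/side6.png',q[:,:,::-1])
cv2.imwrite('pics/f6.png',np.hstack([cv2.resize(t[205:345,360:490],(520,560),interpolation=cv2.INTER_CUBIC)[:,:390] if 0 else cv2.resize(t[200:345,355:490],(405,435),interpolation=cv2.INTER_CUBIC),cv2.resize(q[145:265,325:434],(395,435),interpolation=cv2.INTER_CUBIC)])[:,:,::-1])
```

```text
14.45 [0.45165274 0.16867204 0.30485374] [ 0.74812381 -0.95991701 -0.28285698] 0.043728788681223506
```

View pics/f6.png

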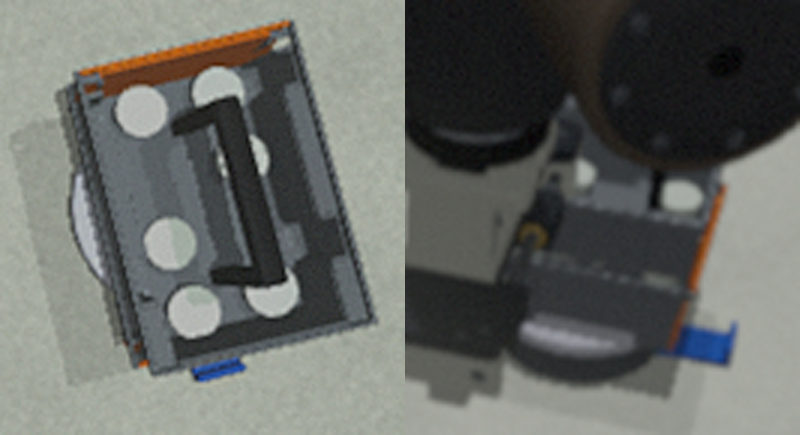

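The tray sits on top with its orange end away from the robot and the tab below its grey end. Rim corners in the crop are (76,74), (292,21), (375,321) and (152,374).

Run:
```python
from h import *
c=r.camera_info('top');T=lambda q,z:ray(c,q[0]/3+355-.35,q[1]/3+200-.35,z)
for z in(.184,.17):
    w=np.array([T(q,z) for q in[(76,74),(292,21),(375,321),(152,374)]]);d=w[0]+w[1]-w[2]-w[3]
    print(z,w.mean(0).round(4),np.degrees(np.arctan2(d[1],d[0])).round(2),[np.linalg.norm(w[i]-w[i-1]).round(4) for i in range(4)])
t=cv2.imread('pics/top6.png')[:,:,::-1].copy()
for b in blobs(masks(t)['orange'],3)+blobs(masks(t)['blue'],8): print(b[:3])
```

```text
0.184 [ 0.5346 -0.2023] 12.58 [np.float64(0.1873), np.float64(0.1379), np.float64(0.1886), np.float64(0.1383)]
0.17 [ 0.5353 -0.2057] 12.58 [np.float64(0.1906), np.float64(0.1403), np.float64(0.1919), np.float64(0.1407)]
([382, 207, 70, 25], 510, [415.8, 219.6])
([384, 228, 3, 3], 5, [385.0, 229.0])
([39, 280, 2, 3], 4, [39.5, 281.0])
([317, 306, 9, 37], 260, [320.9, 324.2])
([402, 320, 3, 2], 4, [403.0, 320.8])
([419, 319, 18, 8], 74, [427.4, 322.7])
```

The tray is centred within about 1 mm. Its apparent size fits the ledge height, and the yaw matches to 0.1°. I'll hand the job in.

```bash
python3 -c "
from plant import r
print(r.close_job())"
```

```text
the job is handed in; nothing more can be done
None
```

The job is handed in: the bottom tray's orange end stands over the blue tab, about 4 mm off its centre line by my camera measurements, and the handled tray rests on the ledges facing the opposite way, centred to about 1 mm; no verdict came back.

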